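# Close the keepers over a turbine shaft and hold the runout probe arm at its 40 mm mark

## Task

Get the turbine shaft in the gauge fixture ready for its runout reading: first press both open keepers down over the shaft until each snaps shut and its detent holds it. Then pinch the grip of the probe arm so that its lock button is squeezed in, draw the arm out to the 40 mm line of its scale, and finish while still holding it there with the button squeezed, because its return spring pulls it back. Keep the shaft in its V-blocks and leave the other parts on the bench where they are.

Things in the scene. Friction and masses are not known exactly. Their poses are not given: they have to be found in the camera images.
- runout_fixture: gauge fixture fixed to the bench: grey base plate 185 x 270 mm, two steel V-blocks carrying the shaft along its y axis (axis 56 mm up), and 95 mm to the -x side of the shaft a fixed square tube along y, the outer part of the telescoping arm. Origin on the bench under the shaft; +y points to the bladed wheel and is the way the arm draws out. Nothing but an open keeper is higher than 104 mm
- keeper_wheel_end (a joint): hinge of the keeper bar (18 mm wide, 6 mm thick) next to the bladed wheel, rad: 0 shut (level), positive open; starts well open, stays where left. Hinge pin along fixture y, on the +x side of the shaft. From about 0.12 to 0.05 it must be forced past a spring ball (about 5 N at the pad), then it snaps home and is held
- keeper_thread_end (a joint): hinge of the other, equal keeper, nearer the shaft's thin end; values as for keeper_wheel_end
- keeper_wheel_end_pad (a point): middle of the top face of the black ribbed thumb pad (24 x 24 mm) near the free end of that keeper, where it is pressed; 68 mm from the hinge pin. It moves with the keeper; 75.5 mm above the bench when shut
- keeper_thread_end_pad (a point): the same point on the pad of the keeper at the thin end
- keeper_wheel_end_hinge (a point): a point on that keeper's hinge pin, 68 mm above the bench; keeper shut, the pad lies 68 mm from it along the fixture's -x and 7.5 mm higher
- keeper_thread_end_hinge (a point): the same point on the other keeper's hinge pin
- probe_arm (a joint): how far the inner tube is drawn out, m, along fixture +y: 0 parked and locked, 0.040 the 40 mm mark, at most 0.054. The scale on top of the inner tube comes out of the fixed tube's mouth: a line each 5 mm, longer each 10 mm, the 40 mm line thicker and right across; the line at the mouth is the reading. A spring pulls it back with 3 to 4 N
- lock_button (a joint): how far the lock button is pushed in, m: 0 out, 0.006 fully in (about 9 N). Out, its pin locks the parked arm; the arm is free only with the button in by more than about 0.004
- probe_head: head on the inner tube's end: aluminium block, steel probe pointing at the shaft (top 65 mm up at most), and upright on it a black grip 28 mm (fixture x) x 30 mm (y), from 60 to 103 mm above the bench. The round 17 mm lock button stands 7.5 mm out of the grip's -x face: 35.5 mm over all, 29.5 mm pressed. Origin on the arm's axis at the head's rear face, axes as the fixture's
- probe_grip (a point): middle of the grip, at the height of the button's centre (88 mm above the bench), moving with the arm: pinch here along the fixture's x axis, one finger on the button and one on the grip's flat rear face
- turbine_shaft: turbine wheel with its stepped shaft, 157 mm long, wheel 60 mm across, loose in the V-blocks; its origin is at the nose of the wheel, its z axis runs along the shaft
- spare_shaft: a second, equal turbine shaft, standing upright on its nose to the left of the fixture; stays where it is
- seal_ring: a round steel seal plate, 66 mm across and 10 mm high, lying flat at the left; stays where it is
- dial_gauge: a dial gauge lying on its back at the right, 108 x 56 x 18 mm; stays where it is
Things that resemble listed ones, but are neither listed nor needed, are in the scene too. Leave any turquoise look-alike of the turbine_shaft alone.

How it is judged:
On the way, in this order (a step that is already met when the one before it is completed fails the run):
1. both keepers are snapped shut while the arm is still parked (value of joint each of keeper_wheel_end, keeper_thread_end below 0.03 rad and value of joint probe_arm below 0.004 m), for 0.1 s.
2. the fingers squeeze the lock button in while the arm is still parked (value of joint lock_button above 0.004 m and value of joint probe_arm below 0.004 m and contact force between the fingers and probe_head above 3 N), for 0.05 s.
3. the arm is drawn out to the 40 mm mark (value of joint probe_arm between 0.0375 and 0.0425 m), for 0.2 s.
At the end, for the whole second after the job is handed in: both keepers are snapped shut (below 0.03 rad), the arm stands at its 40 mm mark within 2.5 mm, held there by the fingers (over 3 N) with the lock button in by more than 4 mm, and the shaft lies in its V-blocks (all of step 3 and value of joint each of keeper_wheel_end, keeper_thread_end below 0.03 rad and value of joint lock_button above 0.004 m and contact force between the fingers and probe_head above 3 N and distance between turbine_shaft and runout_fixture below 0.101 m and z of turbine_shaft in the frame of runout_fixture between 0.0515 and 0.0595 m and angle between the z axis of turbine_shaft and the y axis of runout_fixture, either way round below 0.06 rad); the arm keeps its last pose, push and grip.
It fails at once if the turbine shaft is shifted in or lifted from its V-blocks by more than 12 mm (distance of turbine_shaft from where it was at the start of the episode above 0.012 m).
It fails at once if a part lying by on the bench is moved by more than 20 mm or the spare shaft is tipped (distance of any of spare_shaft, seal_ring, dial_gauge from where it was at the start of the episode above 0.02 m or angle between spare_shaft's own z axis and vertical above 0.3 rad).
It also fails if it takes over 45 s, if anything falls off the work surface, if the arm or the gripper's body presses on something with over 40 N, if the wrist force passes 120 N, or if a joint passes its speed limit or range.

## Robot

A 6-joint arm with a two-finger parallel gripper is mounted at the origin on a cart in front of the work surface, level with it; the furniture and walls round the work are solid. World frame = base frame: x ahead of the robot, y to its left, z up, the work surface at z = 0. Lengths are in m, angles in rad, forces in N, time in s.
With the tool pointing down it reaches from about 0.4 to 0.825 m from the base axis. Payload 7 kg.
Tool frame: the origin (TCP) lies at the very end of the fingers, on their centre line; the grasp point (between the pads) lies 19 mm behind it; y points along the fingers, z is the direction in which the jaws open and shut, and the axes are right-handed (so a half turn about y gives the same grasp; the last joint's range is limited). The gripper opens to 88 mm and grips with 3 to 60 N. Pads are 19 mm wide; open, the fingers measure 130 mm over their backs; the gripper's body (78 mm by 193 mm) begins 47 mm behind the grasp point.
Start: joints at [-0.95, 0.359, 0.012, 0, -1.224, -0.288], TCP at [0.22, -0.638, 0.227] pointing down, gripper open.
Joint ranges: [-3.07, 3.07], [-1.43, 2.12], [-1.02, 1.25], [-3.03, 1.67], [-3.05, -0], [-3.03, 3.03]. Speed limits (rad/s): [2.39, 2.39, 3.01, 3.14, 3.14, 3.14].

## Interface

Orientations are given as [roll, pitch, yaw] about the fixed x, y, z axes, in that order (R = Rz(yaw) Ry(pitch) Rx(roll)).
In Python, from station import get_state, grab_frame, job_done, regions_of gives the robot as it stands.
- The arm moves only by the tool drive_tool, never from a script. Its argument "rows" is a list of rows, each a list of 3 entries, a list of its own where there are three numbers: the shift along the world's x, y, z as a fraction of full scale, then the turn about the world's z as a fraction of full scale, then the opening, from 0 (shut) to 1 (fully open). A call has 1 to 12 rows; each row is the pose to reach, as a shift and turn from the pose commanded when the call began; what a row does not reach only later rows make up. Full scale, the value 1, is 30 cm for a shift and 90 degrees for a turn. A row lasts 1/10 s, in which the tool goes at most 50 mm and 8.59 degrees, less where a joint would pass 70% of its speed; a pose out of reach is approached as far as the arm can. A call with a number of a shift or a turn outside -1 to 1 is refused whole. A call with a gripper value outside its range is refused whole. The fingers move at their own pace and stop on an object; "newtons" is the grip in N (left out, the last holds). Time passes only in rows, so rows that repeat a pose let the fingers close. It gives the time, the measured TCP pose, the force and the opening at its end, in the units of the state.
- get_state(): the state, without advancing time (a new reading comes with each control period).
- grab_frame(name): name is "side" or "top" or "wrist"; returns a dict with "img" (400x640x3 uint8, blue, green, red), "fx", "fy", "cx", "cy" (pixels), "k1" (the pictures are not rectified: a ray, as slopes to the right and down, at radius r is drawn at 1 + k1 r^2 times it, then the intrinsics apply), "T" (4x4, takes a point from camera to world coordinates); the wrist camera has in their place "hand_eye" (4x4, takes a point from camera to tool coordinates, whose origin is the TCP and whose axes are the tool frame's). Camera axes: x right, y down, z forward; pixel columns grow to the right and rows downward; lengths in m; the calibration is good to about 2 mm. A picture is of the moment at which its call begins: read the wrist's pose just before it. There is no depth.
- job_done(): hands the job in, once; it reports no verdict.
Trained networks look in a picture, given as the dict that the camera call returned (one of the last four; its "shot" number tells which), for a name from the list of things; names that differ only in an ending like _2 or _b are one class to them, and where a whole thing is asked for, a point or a joint stands for the part that bears it (a point fixed in the world has none). Each returns a list of dicts, best first, with "confidence" (0 to 1); they miss things now and then, are a little off and sometimes report something else, mostly with a low value. They report only what shows in the picture. A call takes as long as a camera call. They do not tell look-alikes from the thing itself.
- regions_of(picture, thing): "pixels" (400x640 bool, what is visible of it) and "box" ([left, top, right, bottom] in pixels, round what is visible of it).
The state is a dict: "t": time; "q": joint angles; "qd": joint speeds; "joint_efforts": joint torques, N m; "eef_pos": TCP position; "ee_rot": TCP orientation; "force": force on the tool from outside, world axes, zero at the start; "moment": the same for the moment, N m; "width": finger opening in m.
Only numpy, scipy, OpenCV 4.12 (cv2) and the standard library are available. Lean on these libraries where they do the work, as an engineer would, in place of code of your own. Each camera call takes 0.05 s, during which the arm holds its last target. There are 200 camera calls.

## Working session

There is one attempt and no reset: what is moved stays moved. The work goes in short steps, Python scripts to look and compute and a tool call to move; the robot and the scene stay as the last step left them, time stands still between calls to the robot, and variables do not carry over. Pictures are saved under pics/ and viewed, about 8 in all and at most 12, crops included, and the job is handed in when it is done.

Besides the shell and the picture viewer there is one more tool, called after ">>>" as a command line: name --argument value ..., lists and objects as JSON in quotes. drive_tool: Moves the arm, as the interface text tells. Its arguments: {"type":"object","properties":{"rows":{"type":"array"},"newtons":{"type":"number"}},"required":["rows"]}

```bash
mkdir -p pics; cat > h.py <<'E'
import numpy as np, cv2
from station import get_state, grab_frame, job_done, regions_of
from scipy.spatial.transform import Rotation as R
def camT(f,s=None):
    if 'T' in f: return np.array(f['T'])
    s=s or get_state(); W=np.eye(4); W[:3,3]=s['eef_pos']; W[:3,:3]=R.from_euler('xyz',s['ee_rot']).as_matrix()
    return W@np.array(f['hand_eye'])
def proj(f,T,P):
    P=np.atleast_2d(P); c=(P-T[:3,3])@T[:3,:3]; u=c[:,:2]/c[:,2:]; r2=(u**2).sum(1,keepdims=True)
    u=u*(1+f['k1']*r2); return u*[f['fx'],f['fy']]+[f['cx'],f['cy']]
def onz(f,T,px,z):
    d=(np.array(px,float)-[f['cx'],f['cy']])/[f['fx'],f['fy']]; u=d.copy()
    for _ in range(20): u=d/(1+f['k1']*(u@u))
    w=T[:3,:3]@np.r_[u,1]; return T[:3,3]+w*(z-T[2,3])/w[2]
E
python3 - <<'E'
from h import *
s=get_state(); print(s)
for n in ['side','top','wrist']:
    f=grab_frame(n); cv2.imwrite(f'pics/{n}0.png',f['img']); T=camT(f,s); print(n,T.round(3).tolist(),f['fx'],f['k1'])
    for th in ['runout_fixture','keeper_wheel_end','keeper_thread_end','keeper_wheel_end_pad','keeper_thread_end_pad','probe_head','probe_grip','lock_button','turbine_shaft','spare_shaft','seal_ring','dial_gauge'] if n!='wrist' else []:
        print(th,[(round(r['confidence'],2),[int(v) for v in r['box']]) for r in regions_of(f,th)][:3])
E
```

```text
{'t': 0.0, 'q': array([-9.49917768e-01,  3.59390116e-01,  1.10527242e-02, -3.74751220e-04,
       -1.22413303e+00, -2.88141012e-01]), 'qd': array([-0.00018762,  0.00163305,  0.00101617, -0.00153722,  0.00100104,
        0.00046576]), 'joint_efforts': array([-3.16729136e-03, -5.82723498e+01,  2.93035322e+01,  6.99691236e+00,
        6.65183121e-03, -1.39541976e-04]), 'eef_pos': array([ 0.22031301, -0.63749418,  0.22561352]), 'ee_rot': array([-1.56909113e+00,  1.38011149e-04,  3.32610044e-01]), 'force': array([-0.24202707,  0.4363405 ,  0.46729329]), 'moment': array([-0.00290197, -0.00786999,  0.00316654]), 'width': 0.08791544619781122}
side [[-1.0, -0.008, -0.008, 0.522], [0.004, 0.362, -0.932, 1.164], [0.01, -0.932, -0.362, 0.524], [0.0, 0.0, 0.0, 1.0]] 408.0126150345302 -0.09485868431225623
runout_fixture [(0.85, [267, 179, 335, 232])]
keeper_wheel_end []
keeper_thread_end [(0.58, [322, 178, 342, 189]), (0.4, [286, 178, 303, 192]), (0.37, [293, 186, 327, 210])]
keeper_wheel_end_pad [(0.43, [281, 184, 294, 197])]
keeper_thread_end_pad []
probe_head [(0.78, [296, 182, 325, 207])]
prob
[... 568 characters left out ...]
keeper_thread_end [(0.76, [345, 144, 359, 170])]
keeper_wheel_end_pad [(0.62, [315, 142, 326, 162])]
keeper_thread_end_pad [(0.49, [346, 147, 361, 176])]
probe_head [(0.72, [335, 166, 351, 202])]
probe_grip [(0.59, [336, 165, 354, 204])]
lock_button [(0.22, [179, 205, 207, 228])]
turbine_shaft [(0.92, [377, 250, 423, 291]), (0.75, [304, 144, 361, 165])]
spare_shaft [(0.64, [162, 144, 189, 164])]
seal_ring [(0.82, [183, 207, 204, 227]), (0.27, [429, 194, 462, 215])]
dial_gauge [(0.68, [337, 166, 350, 204]), (0.65, [432, 194, 458, 215])]
wrist [[-0.326, 0.908, 0.264, 0.148], [0.945, 0.313, 0.093, -0.662], [0.002, 0.28, -0.96, 0.384], [0.0, 0.0, 0.0, 1.0]] 360.1215456976602 -0.00473400152631497
```

```bash
python3 - <<'E'
import cv2
a=cv2.imread('pics/top0.png')[125:300,270:435]; cv2.imwrite('pics/tc.png',cv2.resize(a[:100],None,fx=4.8,fy=4.8,interpolation=3))
a=cv2.imread('pics/side0.png')[165:245,250:350]; cv2.imwrite('pics/sc.png',cv2.resize(a,None,fx=7,fy=7,interpolation=3))
E
```

```text
(no output)
```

View pics/tc.png

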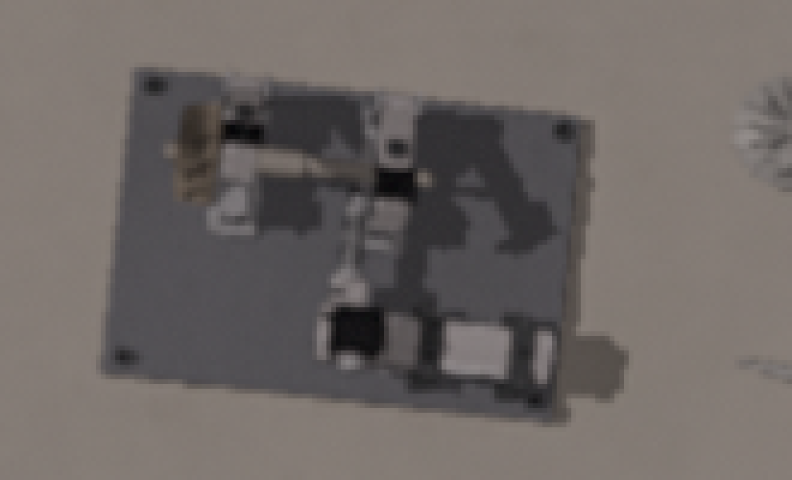

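View pics/sc.png

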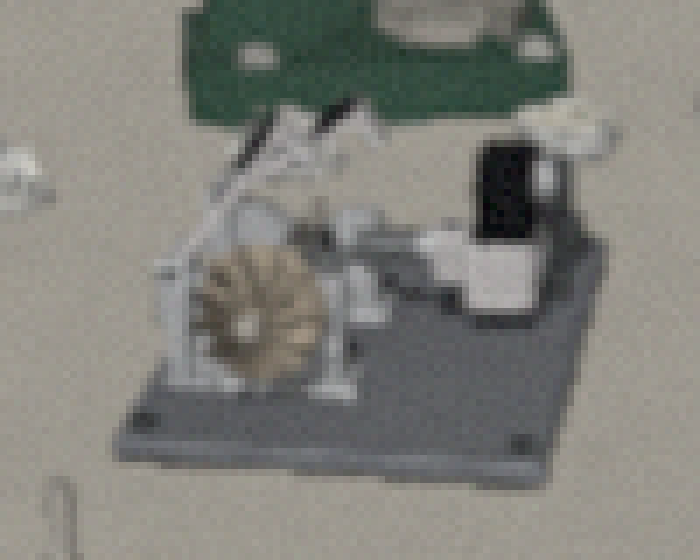

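View pics/top0.png

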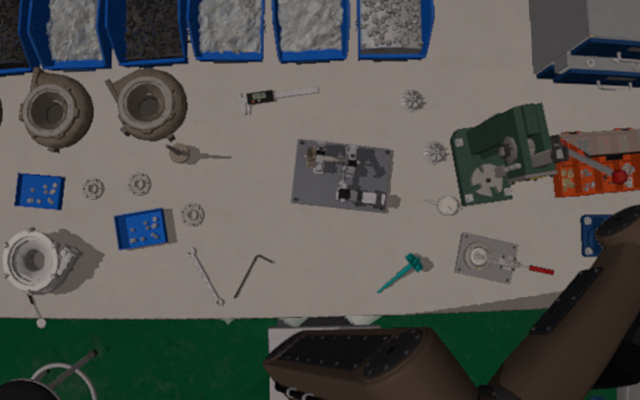

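```bash
python3 - <<'E'
from h import *
f=grab_frame('top'); T=camT(f)
g=lambda x,y,z:onz(f,T,(270+x/4.8,125+y/4.8),z)[:2].round(4)
C=[g(*p,.01) for p in [(138,70),(590,122),(565,418),(103,373)]]; print(C)
for a,b in [(0,1),(3,2),(0,3),(1,2)]:
    d=C[a]-C[b]; print(np.linalg.norm(d),np.degrees(np.arctan2(d[1],d[0])))
print('shaft',g(170,150,.056),g(428,180,.056))
print('hinges?',g(243,90,.068),g(395,105,.068),'grip',g(357,331,.103))
E
```

```text
[array([0.6866, 0.0594]), array([ 0.6504, -0.2108]), array([ 0.4732, -0.1902]), array([0.5056, 0.0835])]
0.27261415957356283 82.36924643433427
0.27561104839973305 83.2488706944968
0.18259739866712224 -7.584275718966422
0.17839338552760298 -6.631030768260456
shaft [0.6308 0.0409] [ 0.6106 -0.1074]
hinges? [ 0.6628 -0.0016] [ 0.6526 -0.0884] grip [ 0.5207 -0.0607]
```

>>> drive_tool --rows '[[[0,0,0.3],0,0],[[0,0,0.4],0.09,0],[[0.6,0.8,0.4],0.18,0],[[0.6,0.8,0.4],0.27,0],[[0.6,0.8,0.4],0.36,0],[[0.6,0.8,0.4],0.45,0],[[0.6,0.8,0.4],0.54,0],[[0.6,0.8,0.4],0.63,0],[[0.6,0.8,0.4],0.71,0],[[0.6,0.8,0.4],0.71,0],[[0.6,0.8,0.4],0.71,0],[[0.6,0.8,0.4],0.71,0]]' --newtons 20

```text
t: 2.6
eef_pos: [0.3998, -0.3986, 0.3464]
ee_rot: [-1.57, -0.0, 1.444]
force: [0.3, -0.4, 0.3]
width: 0.0012
```

>>> drive_tool --rows '[[[0.2,0.5,0],0,0],[[0.63,1,-0.15],0,0],[[0.63,1,-0.15],0,0],[[0.63,1,-0.15],0,0],[[0.63,1,-0.15],0,0],[[0.63,1,-0.15],0,0],[[0.63,1,-0.15],0,0],[[0.63,1,-0.15],0,0],[[0.63,1,-0.15],0,0],[[0.63,1,-0.15],0,0],[[0.63,1,-0.15],0,0]]'

```text
t: 3.7
eef_pos: [0.589, -0.0995, 0.302]
ee_rot: [-1.571, 0.0, 1.446]
force: [1.1, -0.4, 0.2]
width: 0.0007
```

```bash
python3 - <<'E'
from h import *
s=get_state(); f=grab_frame('wrist'); T=camT(f,s); print(s['eef_pos'],s['ee_rot'])
cv2.imwrite('pics/w1.png',f['img']); np.savez('w1.npz',T=T,**{k:f[k] for k in('fx','fy','cx','cy','k1')})
for th in ['keeper_wheel_end_pad','keeper_thread_end_pad','probe_head','lock_button','turbine_shaft']:
    print(th,[(round(r['confidence'],2),[int(v) for v in r['box']]) for r in regions_of(f,th)][:3])
E
```

```text
[ 0.58904574 -0.0994588   0.30196034] [-1.57125733e+00  1.04149045e-04  1.44558863e+00]
keeper_wheel_end_pad [(0.17, [259, 184, 332, 215])]
keeper_thread_end_pad [(0.8, [260, 182, 332, 210])]
probe_head [(0.93, [334, 90, 410, 221]), (0.61, [297, 166, 325, 280])]
lock_button [(0.57, [404, 195, 411, 211])]
turbine_shaft [(0.77, [298, 165, 309, 247]), (0.72, [514, 3, 601, 84])]
```

View pics/w1.png

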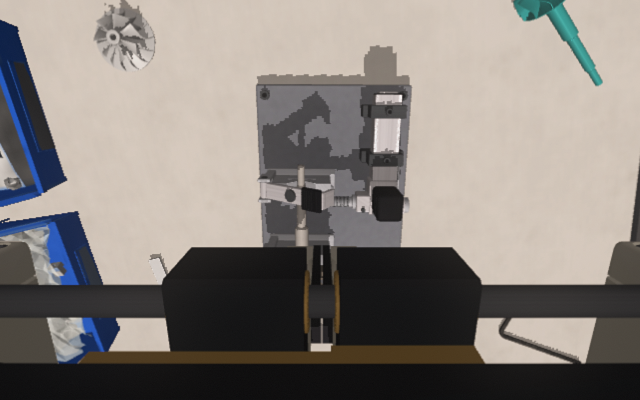

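>>> drive_tool --rows '[[[0.05,0.33,0],0,0],[[0.05,0.33,0],0,0],[[0.05,0.33,0],0,0],[[0.05,0.33,0],0,0],[[0.05,0.33,0],0,0]]'

```text
t: 4.5
eef_pos: [0.6043, 0.0007, 0.3016]
ee_rot: [-1.571, 0.0, 1.448]
force: [-0.2, 0.2, -0.1]
width: 0.0004
```

```bash
python3 - <<'E'
from h import *
s=get_state(); f=grab_frame('wrist'); T=camT(f,s); print(s['eef_pos'],s['ee_rot'],T.round(3).tolist())
cv2.imwrite('pics/w2.png',f['img']); np.savez('w2.npz',T=T,**{k:f[k] for k in('fx','fy','cx','cy','k1')})
for th in ['keeper_wheel_end_pad','keeper_thread_end_pad','probe_head','lock_button','turbine_shaft']:
    print(th,[(round(r['confidence'],2),[int(v) for v in r['box']]) for r in regions_of(f,th)][:3])
cv2.imwrite('pics/w2c.png',cv2.resize(f['img'][100:350,230:440],None,fx=2.4*1.4,fy=2.4,interpolation=3)) if 0 else cv2.imwrite('pics/w2c.png',cv2.resize(f['img'][60:260,220:440],None,fx=3,fy=3,interpolation=3))
E
```

```text
[0.60434896 0.00068917 0.30162636] [-1.57078112e+00  1.26378004e-04  1.44804901e+00] [[-0.992, 0.118, 0.035, 0.595], [0.123, 0.953, 0.278, -0.073], [-0.001, 0.28, -0.96, 0.46], [0.0, 0.0, 0.0, 1.0]]
keeper_wheel_end_pad [(0.95, [261, 171, 323, 203])]
keeper_thread_end_pad [(0.68, [256, 81, 339, 109]), (0.46, [255, 0, 420, 221])]
probe_head [(0.6, [312, 87, 419, 126])]
lock_button [(0.42, [259, 173, 325, 204])]
turbine_shaft [(0.58, [281, 71, 331, 212])]
```

View pics/w2c.png

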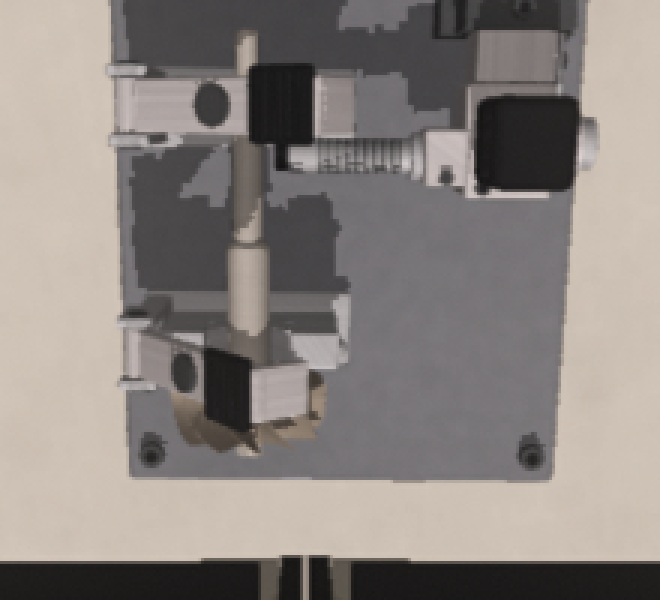

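```bash
python3 - <<'E'
from h import *
from scipy.optimize import minimize
f=dict(np.load('w2.npz')); T=f['T']
g=lambda x,y,z:onz(f,T,(220+x/3,60+y/3),z)
a=np.radians(-7.1)
C=[g(130,477,.01),g(552,480,.01)]; d=C[0]-C[1]; print('corner',C,np.linalg.norm(d),np.degrees(np.arctan2(d[1],d[0])))
hs=[g(124,105,.068),g(131,351,.068)]; d=hs[1]-hs[0];print('hinges',hs,np.degrees(np.arctan2(d[1],d[0])))
d=g(248,355,.06)-g(247,45,.056); print('shaft',g(247,45,.056),g(249,250,.056),np.degrees(np.arctan2(d[1],d[0])))
print('grip',g(528,143,.103),g(478,143,.103),g(578,143,.103),g(528,97,.103),g(528,190,.103))
ux=np.array([np.cos(a),np.sin(a),0])
for n,h,p in [('thread',hs[0],(282,104)),('wheel',hs[1],(228,388))]:
    px=np.array([220+p[0]/3,60+p[1]/3])
    for th in np.arange(.2,1.5,.1):
        P=h-ux*(.068*np.cos(th)-.0075*np.sin(th))+np.r_[0,0,.068*np.sin(th)+.0075*np.cos(th)]
        print(n,round(th,1),P.round(4),(proj(f,T,P)[0]-px).round(1))
E
```

```text
corner [array([0.68932015, 0.06715834, 0.01      ]), array([0.50534578, 0.09128187, 0.01      ])] 0.18554922713476146 -7.470257778012867
hinges [array([ 0.65637799, -0.08575695,  0.068     ]), array([6.68518505e-01, 5.78137916e-04, 6.80000000e-02])] 81.99550058342501
shaft [ 0.61173521 -0.10080471  0.056     ] [ 0.62086553 -0.02951676  0.056     ] 82.40914521807458
grip [ 0.52465872 -0.05733112  0.103     ] [ 0.54052302 -0.05928661  0.103     ] [ 0.50879119 -0.05537707  0.103     ] [ 0.52373505 -0.07137533  0.103     ] [ 0.52562312 -0.04264796  0.103     ]
thread 0.2 [ 0.5917 -0.0777  0.0889] [9.9 0.1]
thread 0.3 [ 0.5941 -0.078   0.0953] [7.5 0. ]
thread 0.4 [ 0.5971 -0.0784  0.1014] [ 4.3 -0.1]
thread 0.5 [ 0.6007 -0.0788  0.1072] [ 0.4 -0.1]
thread 0.6 [ 0.6049 -0.0793  0.1126] [-4.3 -0.2]
thread 0.7 [ 0.6096 -0.0799  0.1175] [-9.6 -0.3]
thread 0.8 [ 0.6147 -0.0806  0.122 ] [-15.6  -0.4]
thread 0.9 [ 0.6203 -0.0813  0.1259] [-22.2  -0.4]
thread 1.0 [ 0.6262 -0.082   0.1293] [-29.3  -0.5]
thread 1.1 [ 0.6324 -0.0828  0.132 ] [-36.8  -0.5]
thread 1.2 [ 0.6389 -0.0836  0.1341] [-44.6  -0.6]
thread 1.3 [ 0.6455 -0.0844  0.1355] [-52.5  -0.6]
thread 1.4 [ 0.6522 -0.0852  0.1363] [-60.6  -0.6]
wheel 0.2 [0.6039 0.0086 0.0889] [26.4 -8.2]
wheel 0.3 [0.6063 0.0083 0.0953] [24.1 -6.9]
wheel 0.4 [0.6093 0.008  0.1014] [21.1 -5.5]
wheel 0.5 [0.6129 0.0075 0.1072] [17.4 -4.2]
wheel 0.6 [0.617  0.007  0.1126] [13. -3.]
wheel 0.7 [0.6217 0.0064 0.1175] [ 8.1 -1.8]
wheel 0.8 [0.6268 0.0058 0.122 ] [ 2.5 -0.8]
wheel 0.9 [0.6324 0.0051 0.1259] [-3.6  0.2]
wheel 1.0 [0.6383 0.0043 0.1293] [-10.2   1.1]
wheel 1.1 [0.6445 0.0036 0.132 ] [-17.1   1.8]
wheel 1.2 [0.651  0.0028 0.1341] [-24.4   2.3]
wheel 1.3 [0.6576 0.0019 0.1355] [-31.8   2.7]
wheel 1.4 [0.6644 0.0011 0.1363] [-39.2   2.9]
```

>>> drive_tool --rows '[[[0.06,0.015,-0.15],0,0],[[0.06,0.015,-0.3],0,0],[[0.06,0.015,-0.42],0,0],[[0.06,0.015,-0.45],0,0],[[0.05,0.017,-0.49],0,0],[[0.04,0.018,-0.53],0,0],[[0.03,0.02,-0.57],0,0],[[0.02,0.022,-0.61],0,0],[[0.01,0.025,-0.64],0,0],[[0,0.027,-0.67],0,0],[[-0.005,0.027,-0.69],0,0],[[-0.005,0.027,-0.69],0,0]]'

```text
t: 6.0
eef_pos: [0.5874, 0.0095, 0.0899]
ee_rot: [-1.544, 0.003, 1.445]
force: [-41.7, 16.8, 11.9]
width: 0.0005
```

>>> drive_tool --rows '[[[-0.05,0,0.02],0,0],[[-0.06,0,0.1],0,0],[[-0.06,0,0.2],0,0],[[-0.06,0,0.35],0,0],[[-0.06,0,0.5],0,0],[[0,0,0.69],0,0],[[0,0,0.69],0,0],[[0,0,0.69],0,0]]'

```text
t: 6.8
eef_pos: [0.6045, 0.0094, 0.3046]
ee_rot: [-1.577, -0.002, 1.448]
force: [0.7, -0.9, -0.7]
width: 0.0005
```

```bash
python3 - <<'E'
from h import *
s=get_state(); f=grab_frame('wrist'); T=camT(f,s); print(s['eef_pos'],s['ee_rot'],s['force'])
np.savez('w3.npz',T=T,**{k:f[k] for k in('fx','fy','cx','cy','k1')})
for th in ['keeper_wheel_end_pad','keeper_thread_end_pad','probe_head','lock_button','turbine_shaft']:
    print(th,[(round(r['confidence'],2),[int(v) for v in r['box']]) for r in regions_of(f,th)][:3])
cv2.imwrite('pics/w3c.png',cv2.resize(f['img'][60:260,220:440],None,fx=3,fy=3,interpolation=3))
E
```

```text
[0.60446025 0.00943287 0.30459335] [-1.57659552 -0.00228466  1.44810104] [ 0.65841404 -0.88064695 -0.70799301]
keeper_wheel_end_pad [(0.91, [262, 161, 344, 182])]
keeper_thread_end_pad [(0.84, [256, 71, 337, 96]), (0.5, [309, 80, 421, 114])]
probe_head [(0.79, [315, 78, 423, 116])]
lock_button [(0.61, [413, 88, 419, 104]), (0.22, [259, 71, 338, 98])]
turbine_shaft [(0.71, [281, 63, 331, 205])]
```

View pics/w3c.png

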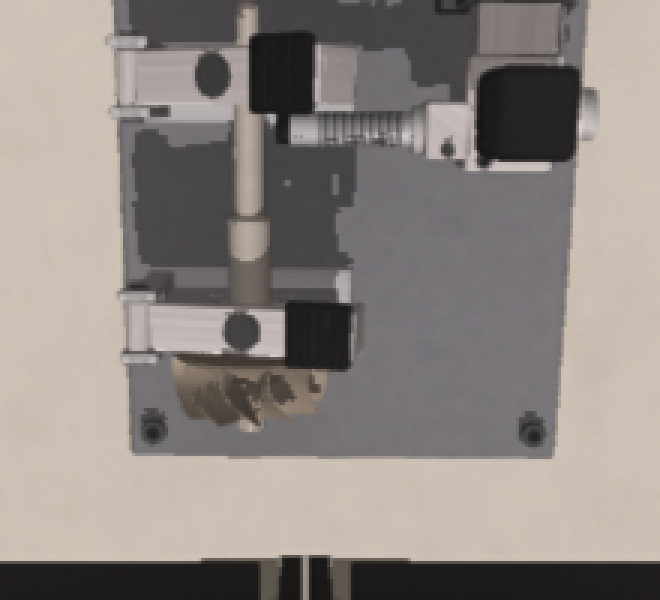

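```bash
python3 - <<'E'
from h import *
f=dict(np.load('w3.npz')); T=f['T']
g=lambda x,y,z:onz(f,T,(220+x/3,60+y/3),z)
a=np.radians(-7.4); ux=np.array([np.cos(a),np.sin(a),0])
hs=[g(124,75,.068),g(135,326,.068)]; print(hs, 'shaftend',g(248,5,.056))
for n,h,p in [('thread',hs[0],(282,73)),('wheel',hs[1],(318,334))]:
    px=np.array([220+p[0]/3,60+p[1]/3])
    for th in [0,.05,.1,.15,.2,.3,.4,.5,.6]:
        P=h-ux*(.068*np.cos(th)-.0075*np.sin(th))+np.r_[0,0,.068*np.sin(th)+.0075*np.cos(th)]
        print(n,th,P.round(4),(proj(f,T,P)[0]-px).round(1))
E
```

```text
[array([ 0.65673962, -0.08657384,  0.068     ]), array([0.66764658, 0.00120951, 0.068     ])] shaftend [ 0.61130821 -0.10496143  0.056     ]
thread 0 [ 0.5893 -0.0778  0.0755] [12.5  0.8]
thread 0.05 [ 0.5898 -0.0779  0.0789] [12.1  0.7]
thread 0.1 [ 0.5904 -0.078   0.0823] [11.5  0.5]
thread 0.15 [ 0.5912 -0.0781  0.0856] [10.7  0.4]
thread 0.2 [ 0.5921 -0.0782  0.0889] [9.8 0.3]
thread 0.3 [ 0.5945 -0.0785  0.0953] [7.3 0. ]
thread 0.4 [ 0.5975 -0.0789  0.1014] [ 4.  -0.2]
thread 0.5 [ 0.6011 -0.0794  0.1072] [ 0.1 -0.5]
thread 0.6 [ 0.6053 -0.0799  0.1126] [-4.6 -0.8]
wheel 0 [0.6002 0.01   0.0755] [ 0.2 -0.9]
wheel 0.05 [0.6007 0.0099 0.0789] [-0.2 -0.3]
wheel 0.1 [0.6013 0.0098 0.0823] [-0.8  0.3]
wheel 0.15 [0.6021 0.0097 0.0856] [-1.5  0.9]
wheel 0.2 [0.603  0.0096 0.0889] [-2.5  1.5]
wheel 0.3 [0.6054 0.0093 0.0953] [-4.8  2.7]
wheel 0.4 [0.6084 0.0089 0.1014] [-7.8  3.8]
wheel 0.5 [0.612  0.0084 0.1072] [-11.5   5. ]
wheel 0.6 [0.6162 0.0079 0.1126] [-15.8   6.1]
```

>>> drive_tool --rows '[[[-0.005,0,-0.15],0,0],[[-0.005,0,-0.3],0,0],[[-0.005,0,-0.45],0,0],[[-0.005,0,-0.6],0,0],[[-0.005,0,-0.67],0,0],[[-0.005,0,-0.69],0,0],[[-0.005,0,-0.71],0,0],[[-0.005,0,-0.725],0,0],[[-0.005,0,-0.735],0,0]]'

```text
t: 8.0
eef_pos: [0.602, 0.0093, 0.0822]
ee_rot: [-1.572, -0.001, 1.448]
force: [-3.3, 1.1, 5.5]
width: 0.0
```

Contact with 5.5 N at z 0.082, straight down now.

>>> drive_tool --rows '[[[0,0,-0.01],0,0],[[0,0,-0.02],0,0],[[0,0,-0.03],0,0],[[0,0,-0.03],0,0]]'

```text
t: 8.4
eef_pos: [0.6021, 0.0093, 0.0746]
ee_rot: [-1.573, -0.0, 1.449]
force: [-7.2, 2.4, 19.0]
width: 0.0008
```

>>> drive_tool --rows '[[[0,0,0.12],0,0],[[0,0,0.25],0,0],[[0,0,0.35],0,0],[[-0.02,-0.15,0.35],0,0],[[-0.03,-0.29,0.35],0,0],[[-0.03,-0.29,0.35],0,0],[[-0.03,-0.29,0.25],0,0],[[-0.03,-0.29,0.18],0,0],[[-0.03,-0.29,0.15],0,0],[[-0.03,-0.29,0.12],0,0],[[-0.035,-0.29,0.1],0,0],[[-0.035,-0.29,0.1],0,0]]'

```text
t: 9.6
eef_pos: [0.5905, -0.0776, 0.1016]
ee_rot: [-1.57, 0.0, 1.448]
force: [-1.1, 1.0, 0.5]
width: 0.0006
```

>>> drive_tool --rows '[[[0,0,-0.02],0,0],[[0,0,-0.04],0,0],[[0,0,-0.055],0,0],[[0,0,-0.065],0,0],[[0,0,-0.075],0,0],[[0,0,-0.085],0,0],[[0,0,-0.093],0,0],[[0,0,-0.093],0,0]]'

```text
t: 10.4
eef_pos: [0.5912, -0.0779, 0.075]
ee_rot: [-1.571, 0.0, 1.449]
force: [-3.8, 0.8, 7.5]
width: 0.0007
```

>>> drive_tool --rows '[[[0,0,-0.006],0,0],[[0,0,-0.006],0,0]]'

```text
t: 10.6
eef_pos: [0.5912, -0.0779, 0.0745]
ee_rot: [-1.572, 0.0, 1.449]
force: [-8.6, 1.7, 18.2]
width: 0.0004
```

>>> drive_tool --rows '[[[0,0,0.12],0,0],[[0,0,0.25],0,0],[[0,0,0.4],0,0],[[0,0.15,0.55],0,0],[[0,0.25,0.65],0,0],[[-0.1,0.3,0.75],0,0],[[-0.1,0.3,0.75],0,0],[[-0.1,0.3,0.75],0,0],[[-0.1,0.3,0.75],0,0]]'

```text
t: 11.5
eef_pos: [0.5608, 0.012, 0.2965]
ee_rot: [-1.57, 0.0, 1.448]
force: [-0.2, -0.5, -0.1]
width: 0.0008
```

```bash
python3 - <<'E'
from h import *
s=get_state(); f=grab_frame('wrist'); T=camT(f,s); print(s['eef_pos'],s['ee_rot'],s['force'])
np.savez('w4.npz',T=T,**{k:f[k] for k in('fx','fy','cx','cy','k1')})
for th in ['keeper_wheel_end_pad','keeper_thread_end_pad','probe_head','lock_button','turbine_shaft']:
    print(th,[(round(r['confidence'],2),[int(v) for v in r['box']]) for r in regions_of(f,th)][:3])
cv2.imwrite('pics/w4c.png',cv2.resize(f['img'][60:260,200:420],None,fx=3.6,fy=3,interpolation=3) if 0 else cv2.resize(f['img'][60:260,200:420],None,fx=3,fy=3,interpolation=3))
E
```

```text
[0.56075157 0.01201889 0.29647318] [-1.56975403e+00  2.11864671e-04  1.44797231e+00] [-0.20461788 -0.53840336 -0.08863449]
keeper_wheel_end_pad [(0.86, [216, 164, 298, 184])]
keeper_thread_end_pad [(0.56, [211, 77, 298, 100])]
probe_head [(0.61, [271, 80, 374, 119])]
lock_button []
turbine_shaft [(0.56, [237, 70, 290, 211])]
```

View pics/w4c.png

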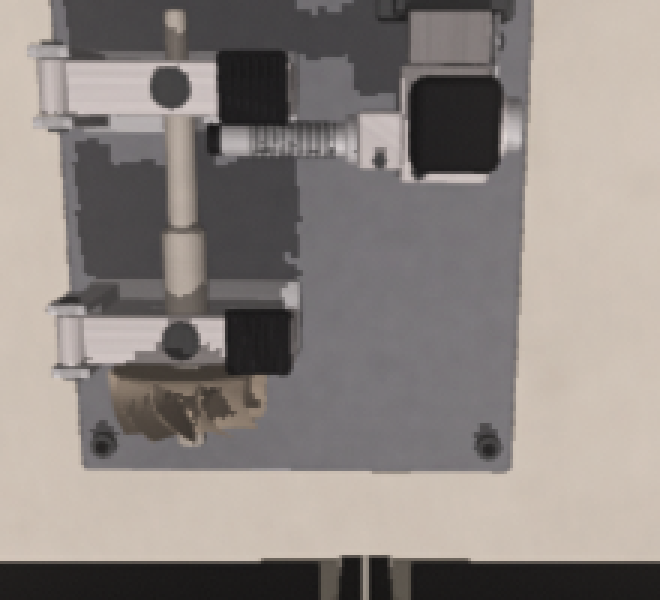

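```bash
python3 - <<'E'
from h import *
f=dict(np.load('w4.npz')); T=f['T']
g=lambda x,y,z:onz(f,T,(200+x/3,60+y/3),z)
for p in [(455,122),(410,122),(502,122),(455,76),(455,170)]: print(p,g(*p,.103))
print('button face',g(522,124,.088),'keeper tip',g(298,85,.073))
s=get_state();print(s['eef_pos'])
E
```

```text
(455, 122) [ 0.52281387 -0.05768348  0.103     ]
(410, 122) [ 0.53681111 -0.05941423  0.103     ]
(502, 122) [ 0.50819258 -0.05587723  0.103     ]
(455, 76) [ 0.52144718 -0.07132677  0.103     ]
(455, 170) [ 0.52427274 -0.04311463  0.103     ]
button face [ 0.49992792 -0.05418232  0.088     ] keeper tip [ 0.57171655 -0.07573764  0.073     ]
[0.5610384  0.01166846 0.29649939]
```

>>> drive_tool --rows '[[[-0.138,-0.23,-0.1],0,0.57],[[-0.138,-0.23,-0.2],0,0.57],[[-0.138,-0.23,-0.3],0,0.57],[[-0.138,-0.23,-0.4],0,0.57],[[-0.138,-0.23,-0.5],0,0.57],[[-0.138,-0.23,-0.55],0,0.57],[[-0.138,-0.23,-0.55],0,0.57],[[-0.138,-0.23,-0.55],0,0.57]]'

```text
t: 12.6
eef_pos: [0.5199, -0.0571, 0.1326]
ee_rot: [-1.571, 0.001, 1.448]
force: [0.1, -0.8, 0.8]
width: 0.0496
```

```bash
python3 - <<'E'
from h import *
s=get_state(); print(s['eef_pos'],s['ee_rot'],s['width'])
f=grab_frame('wrist'); cv2.imwrite('pics/w5c.png',f['img'])
E
```

```text
[ 0.51994744 -0.05705567  0.1326101 ] [-1.57055678e+00  5.11217552e-04  1.44808452e+00] 0.04958133124032861
```

View pics/w5c.png

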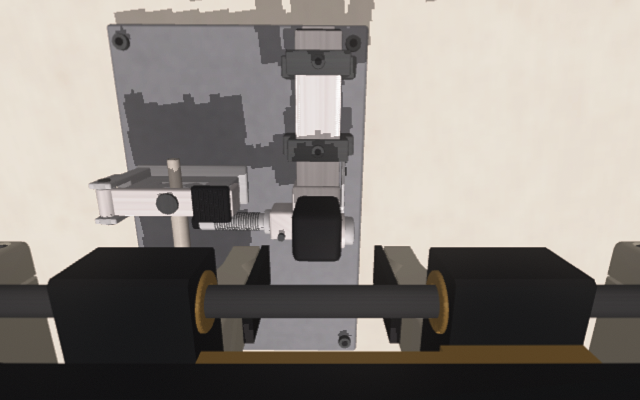

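>>> drive_tool --rows '[[[0,0,-0.08],0,0.57],[[0,0,-0.16],0,0.57],[[0,0,-0.207],0,0.57],[[0,0,-0.207],0,0.57],[[0,0,-0.207],0,0.57]]' --newtons 25

```text
t: 13.15
eef_pos: [0.5205, -0.0567, 0.0714]
ee_rot: [-1.572, -0.0, 1.448]
force: [0.6, -0.3, 0.8]
width: 0.05
```

>>> drive_tool --rows '[[[0,0,0],0,0],[[0,0,0],0,0],[[0,0,0],0,0],[[0,0,0],0,0],[[0,0,0],0,0],[[0,0,0],0,0],[[0,0,0],0,0],[[0,0,0],0,0]]'

```text
t: 13.95
eef_pos: [0.5224, -0.0568, 0.0712]
ee_rot: [-1.576, -0.001, 1.448]
force: [8.6, -3.7, -4.1]
width: 0.0284
```

>>> drive_tool --rows '[[[0.008,0,0],0,0],[[0.008,0,0],0,0],[[0.01,0.015,0],0,0],[[0.012,0.03,0],0,0],[[0.014,0.045,0],0,0],[[0.016,0.06,0],0,0],[[0.018,0.075,0],0,0],[[0.02,0.09,0],0,0],[[0.022,0.105,0],0,0],[[0.024,0.12,0],0,0],[[0.025,0.132,0],0,0],[[0.025,0.132,0],0,0]]'

```text
t: 15.15
eef_pos: [0.5276, -0.0173, 0.0712]
ee_rot: [-1.572, 0.0, 1.448]
force: [0.5, -2.6, 6.4]
width: 0.0286
```

```bash
python3 - <<'E'
from h import *
s=get_state(); print(s['eef_pos'],s['force'],s['width'])
f=grab_frame('wrist'); cv2.imwrite('pics/w6.png',f['img']); T=camT(f,s); np.savez('w6.npz',T=T,**{k:f[k] for k in('fx','fy','cx','cy','k1')})
cv2.imwrite('pics/w6c.png',cv2.resize(f['img'][80:260,220:420],None,fx=3.3,fy=3.3,interpolation=3))
E
```

```text
[ 0.52764983 -0.0173497   0.07123675] [ 0.45819477 -2.61951964  6.4139192 ] 0.028646013088803938
```

View pics/w6c.png

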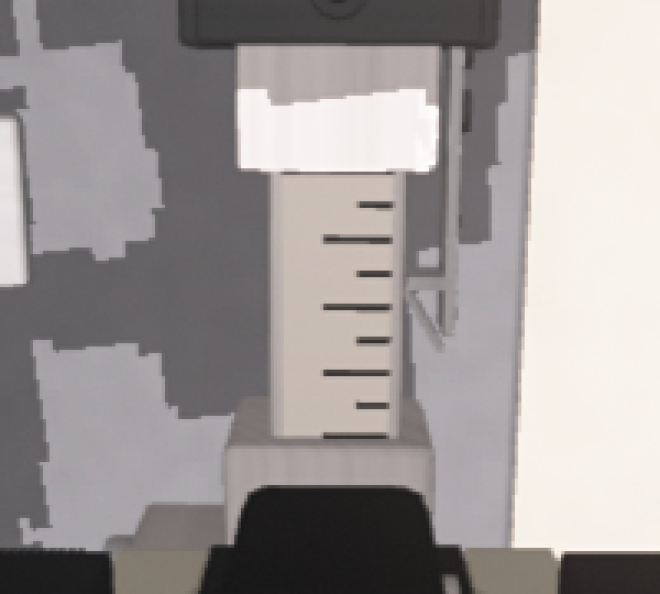

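>>> drive_tool --rows '[[[0,0,0],0,0],[[0,0,0],0,0],[[0,0,0],0,0],[[0,0,0],0,0]]'

```text
t: 15.6
eef_pos: [0.5276, -0.0176, 0.0712]
ee_rot: [-1.572, 0.0, 1.448]
force: [0.1, -3.6, 5.8]
width: 0.0284
```

```bash
python3 - <<'E'
from h import *
f=grab_frame('side'); cv2.imwrite('pics/s2.png',cv2.resize(f['img'][165:245,250:350],None,fx=7,fy=7,interpolation=3))
E
```

```text
(no output)
```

View pics/s2.png

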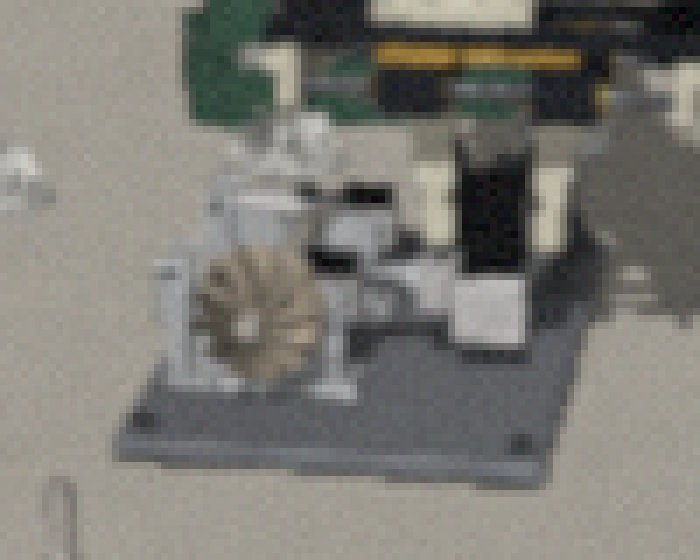

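The side view shows both pads level at (335,260) and (368,193). The wheel is unmoved at (255,310), and the fingers hold the grip at (490,205). I'm handing in.

```bash
python3 -c "
from h import *
s=get_state();print(s['eef_pos'],s['width'],s['force']);print(job_done())"
```

```text
[ 0.52759638 -0.01763463  0.071214  ] 0.02813059812023911 [ 0.08470354 -2.09035764  5.82989733]
the job is handed in; nothing more can be done
None
```

I pressed both keepers shut, squeezed the lock button in, drew the probe arm out to the 40 mm line and handed in at about 15.7 s while still holding it. `job_done` gives no verdict, so these are my own checks.

- **Keepers:** Each ended in a hard stop at about 18–19 N with the fingertips about 75 mm up (pad height when shut is 75.5 mm). Both look level in the later wrist and side pictures. I did not measure their angles more closely than that.
- **Wheel-end keeper, first push:** It jammed sideways with about 42 N on the tool. I backed off, looked again, and a straight-down press then shut it. That was a fingertip push as far as I can tell. If the gripper's body was what touched, it would have broken the 40 N limit.
- **Lock button:** The fingers closed to about 28.5 mm at a 25 N grip setting. The grip with the button fully in measures 29.5 mm, so it is fully pressed.
- **Arm:** The 40 mm line sits at the mouth of the tube in the picture, and the tool moved about 39.8 mm along the draw direction.
- **Shaft:** It looks unmoved in its V-blocks in the side picture.
- **Other parts:** I did not re-check the spare shaft, seal ring or dial gauge after the moves, but the arm passed high above the bench on its way in.

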